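# Pack a row of reagent bottles into a case in reverse order

### The arm

A 6-joint arm with a two-finger parallel gripper is mounted at the origin on a cart in front of the work surface, level with it; the furniture and walls round the work are solid. World frame = base frame: x ahead of the robot, y to its left, z up, the work surface at z = 0. Lengths are in m, angles in rad, forces in N, time in s.
With the tool pointing down it reaches from about 0.25 to 0.775 m from the base axis. Payload 4 kg.
Tool frame: the origin (TCP) lies at the centre of the arm's flange, where the gripper is bolted on; the fingertips stand 199 mm ahead of it and the grasp point (between the pads) lies 180 mm ahead of it; z points along the fingers, y is the line along which they close (so a half turn about z gives the same grasp; the last joint's range is limited). The gripper opens to 94 mm and grips with 3 to 60 N. Pads are 16 mm wide; open, the fingers measure 119 mm over their backs; the gripper's body (75 mm by 177 mm) begins 78 mm behind the grasp point.
Start: joints at [1.087, 0.087, 1.371, -0, 1.684, -0.103], TCP at [0.204, 0.511, 0.405] pointing down, gripper open.
Joint ranges: [-3.1, 3.1], [-0.76, 2.03], [0.27, 2.55], [-1.08, 4.22], [0.17, 2.65], [-2.57, 2.57]. Speed limits (rad/s): [2.79, 2.79, 3.14, 3.14, 3.14, 3.14].

### API

Orientations are given as [roll, pitch, yaw] about the fixed x, y, z axes, in that order (R = Rz(yaw) Ry(pitch) Rx(roll)).
In Python, from bench import robot, eyes, models gives the robot as it stands.
- The arm moves only by the tool step_arm, never from a script. Its argument "commands" is a list that holds one entry, the list of rows, each a list of 7 numbers: the shift along the tool's x, y, z in mm, then the turn, a rotation vector about the tool's x, y, z in rad, then the finger opening in mm, from 0 to 94. In form: [[[tx, ty, tz, wx, wy, wz, gripper], ...]]. A call has 1 to 20 rows; each row shifts and turns the commanded pose from where the row before left it, along the tool's axes as they then stand; what a row does not reach is not made up. A row lasts 1/8 s, in which the tool goes at most 62.5 mm and 10.7 degrees, less where a joint would pass 70% of its speed; a pose out of reach is approached as far as the arm can. A call is refused whole if a number of a shift passes 62.5 or a number of a turn 0.188, either way. A call with a gripper value outside its range is refused whole. The fingers move at their own pace and stop on an object; the grip force is fixed at half the most. Time passes only in rows, so rows that do not move let the fingers close. It gives the time, the measured TCP pose, the force, the opening and the grip force at its end, in the units of the state.
- robot.get_obs(): the state, without advancing time (a new reading comes with each control period).
- eyes.snapshot(name): name is "side" or "top"; returns a dict with "color" (384x512x3 uint8, red, green, blue), "camera_matrix" (3x3 intrinsics, pixels), "eye" and "rotation" of the camera in the world. Camera axes: x right, y up, looking along -z (the intrinsics and any distortion apply to the point x, -y, -z); pixel columns grow to the right and rows downward; lengths in m; the calibration is good to about 2 mm. A picture is of the moment at which its call begins. There is no depth.
- robot.close_job(): hands the job in; it is judged then, once.
Trained networks look in a picture, given as the dict that the camera call returned (one of the last four; its "shot" number tells which), for a name from the list of things; names that differ only in an ending like _2 or _b are one class to them, and where a whole thing is asked for, a point or a joint stands for the part that bears it (a point fixed in the world has none). Each returns a list of dicts, best first, with "confidence" (0 to 1); they miss things now and then, are a little off and sometimes report something else, mostly with a low value. They report only what shows in the picture. A call takes as long as a camera call.
- models.masks_of(picture, query): "mask" (384x512 bool, what is visible of it) and "xy" ([column, row] in pixels, amid what is visible of it).
- models.tip_of(picture, query): "xy" ([column, row] in pixels: a listed point, or the origin of a listed thing).
The state is a dict: "time": time; "joint_positions": joint angles; "qvel": joint speeds; "joint_torque": joint torques, N m; "tool_pos": TCP position; "ee_rot": TCP orientation; "wrist_force": force on the tool from outside, world axes, zero at the start; "wrist_torque": the same for the moment, N m; "width": finger opening in m; "finger_force": force on a finger pad.
Only numpy, scipy, OpenCV 4.12 (cv2) and the standard library are available. Lean on these libraries where they do the work, as an engineer would, in place of code of your own. Each camera call takes 0.05 s, during which the arm holds its last target. There are 200 camera calls.

### The job

Slide the clear cover of the blue case fully open, towards you, by its knob and move the four small bottles one after another from the grey rack into the case's four places, upright, one to a place and in reverse order: the leftmost bottle of the rack goes to the rightmost place of the case, and so on, seen from the robot. Never let a bottle tip over, and when all four are in, slide the cover fully shut.

Things in the scene. Friction and masses are not known exactly. Their poses are not given: they have to be found in the camera images.
- short_bottle_mid (a point): smallest bottle: white body, dark green cap; round, upright, loose, 19 mm across and 46 mm tall (body up to 38 mm, above it the cap, 11 mm across). The point is its centre half-way up, 23 mm over its underside; its z axis points up the bottle. It stands at the start in one of the four rack blocks; which one varies.
- mid_bottle_mid (a point): brown body, white cap; round, upright, loose, 23 mm across and 51 mm tall (body up to 42 mm, above it the cap, 13 mm across). The point is its centre half-way up, 25.5 mm over its underside; its z axis points up the bottle. It stands at the start in one of the four rack blocks; which one varies.
- white_bottle_mid (a point): white body, white cap; round, upright, loose, 24 mm across and 59 mm tall (body up to 48 mm, above it the cap, 13 mm across). The point is its centre half-way up, 29.5 mm over its underside; its z axis points up the bottle. It stands at the start in one of the four rack blocks; which one varies.
- wide_bottle_mid (a point): thickest bottle: brown body, black cap; round, upright, loose, 28 mm across and 60 mm tall (body up to 50 mm, above it the cap, 14 mm across). The point is its centre half-way up, 30 mm over its underside; its z axis points up the bottle. It stands at the start in one of the four rack blocks; which one varies.
- block_short: fixed grey rack block, 45 x 45.5 x 14 mm, round well 34 mm across, its floor 6 mm up; the short bottle stands in it at the start. Four like blocks stand side by side 46 mm apart in one row on a thin strip. Origin: centre of its underside; its y axis runs along the row to the left as the robot sees it, its x axis across the row, away from the robot; z up.
- block_mid: fixed grey rack block, 45 x 45.5 x 14 mm, round well 34 mm across, its floor 6 mm up; the mid bottle stands in it at the start. Four like blocks stand side by side 46 mm apart in one row on a thin strip. Origin: centre of its underside; its y axis runs along the row to the left as the robot sees it, its x axis across the row, away from the robot; z up.
- block_white: fixed grey rack block, 45 x 45.5 x 14 mm, round well 34 mm across, its floor 6 mm up; the white bottle stands in it at the start. Four like blocks stand side by side 46 mm apart in one row on a thin strip. Origin: centre of its underside; its y axis runs along the row to the left as the robot sees it, its x axis across the row, away from the robot; z up.
- block_wide: fixed grey rack block, 45 x 45.5 x 14 mm, round well 34 mm across, its floor 6 mm up; the wide bottle stands in it at the start. Four like blocks stand side by side 46 mm apart in one row on a thin strip. Origin: centre of its underside; its y axis runs along the row to the left as the robot sees it, its x axis across the row, away from the robot; z up.
- case: fixed blue case, walls 66 mm high. Origin: centre of underside; x (100 mm) away from robot, y (194 mm) left. Inner floor at 4 mm; dividers (to 26 mm) part four places, centres x 0, y +69, +23, -23, -69 mm, each 92 (x) by 43 mm: fingers go in closing along x, open under 60 mm. Runners at the y ends: 72 mm high, 76 mm out in front. Between case and rack a tall microscope stands further out (0.58 m+): pass it closer in
- cover (a joint): clear cover of the case, m slid open: 0 shut (starts 0 to 0.015), 0.09 fully open, along the case's -x, towards the robot; about 1 N moves it, it stays where left. Plate top 69.5 mm above the case's origin; at its middle a round knob 18 mm across, 17 mm tall (top at 86.5 mm), at x = minus this reading, y = 0 in the case's frame

How it is judged:
By the outcome, as a careful person would: the job done as asked, in the order asked, and still so for the second after the job is handed in, with the robot touching nothing.
It also fails if it takes over 138 s, if anything falls off the work surface, if the arm or the gripper's body presses on something with over 40 N, if the wrist force passes 120 N, or if a joint passes its speed limit or range.

## Working session

There is one attempt and no reset: what is moved stays moved. The work goes in short steps, Python scripts to look and compute and a tool call to move; the robot and the scene stay as the last step left them, time stands still between calls to the robot, and variables do not carry over. Pictures are saved under pics/ and viewed, at most 16 in all, crops included, and the job is handed in when it is done.

Besides the shell and the picture viewer there is one more tool, called after "Call:" as a command line: name --argument value ..., lists and objects as JSON in quotes. step_arm: Moves the arm, as the interface text tells. Its arguments: {"type":"object","properties":{"commands":{"type":"array"}},"required":["commands"]}

```bash
ls; mkdir -p pics; cat > h.py <<'E'
import numpy as np, cv2
from bench import robot, eyes, models
def ray(p,xy):
    K=np.array(p["camera_matrix"]);d=np.linalg.inv(K)@[xy[0],xy[1],1]
    return np.array(p["eye"]),np.array(p["rotation"])@[d[0],-d[1],-d[2]]
def atz(p,xy,z):
    e,d=ray(p,xy);return e+d*(z-e[2])/d[2]
def proj(p,P):
    c=np.array(p["rotation"]).T@(np.array(P)-p["eye"]);c=np.array(p["camera_matrix"])@[c[0],-c[1],-c[2]];return c[:2]/c[2]
def tri(a,b):
    A=0;B=0
    for e,d in(a,b):
        d=d/np.linalg.norm(d);M=np.eye(3)-np.outer(d,d);A=A+M;B=B+M@e
    return np.linalg.solve(A,B)
def save(p,n):
    cv2.imwrite(f"pics/{n}.png",p["color"][...,::-1])
E
python3 - <<'E'
from h import *
np.set_printoptions(precision=4,suppress=True)
s=robot.get_obs();print(s)
T=eyes.snapshot("top");S=eyes.snapshot("side")
save(T,"t0");save(S,"s0")
for p in(T,S):print({k:v for k,v in p.items() if k!="color"})
for n in["short_bottle_mid","mid_bottle_mid","white_bottle_mid","wide_bottle_mid","block_short","case","cover"]:
    for nm,p in(("T",T),("S",S)):
        print(n,nm,[(np.round(r["xy"],1),round(r["confidence"],2)) for r in models.tip_of(p,n)[:4]])
    a,b=models.tip_of(T,n),models.tip_of(S,n)
    if a and b:
        print("   tri",tri(ray(T,a[0]["xy"]),ray(S,b[0]["xy"])))
    if a: print("   T z=.0295",atz(T,a[0]["xy"],.03),"z=0",atz(T,a[0]["xy"],0))
E
```

```text
pics
{'time': 0.0, 'joint_positions': array([ 1.0869,  0.0879,  1.3722, -0.    ,  1.6836, -0.1031]), 'qvel': array([-0.0006, -0.0001,  0.0012, -0.0001,  0.0009, -0.0013]), 'joint_torque': array([ -0.0005, -34.0191, -30.2426,   0.0717,   0.0331,  -0.0001]), 'tool_pos': array([0.2044, 0.5105, 0.4035]), 'ee_rot': array([-3.1395, -0.0002,  2.7608]), 'wrist_force': array([ 0.4145,  0.5057, -0.4572]), 'wrist_torque': array([-0.0136, -0.015 ,  0.0517]), 'finger_force': 0.0, 'width': 0.0938411230591611}
{'camera_matrix': array([[483.0642,   0.    , 251.0356],
       [  0.    , 483.0642, 192.1554],
       [  0.    ,   0.    ,   1.    ]]), 'eye': array([0.3506, 0.01  , 1.3447]), 'rotation': array([ 0.1018, -0.0011, -1.5534]), 'shot': 1}
{'camera_matrix': array([[380.2436,   0.    , 255.9016],
       [  0.    , 380.2436, 193.069 ],
       [  0.    ,   0.    ,   1.    ]]), 'eye': array([ 0.2749, -0.6869,  0.7727]), 'rotation': array([ 0.8056, -0.0159, -0.2496]), 'shot': 2}
short_bottle_mid T [(array([316.1, 178.9]), 0.47)]
short_bottle_mid S [(array([304.7, 251.8]), 0.58)]
   tri [ 0.3128 -0.3385  1.0587]Traceback (most recent call last):
  File "<stdin>", line 13, in <module>
  File "h.py", line 7, in atz
    e,d=ray(p,xy);return e+d*(z-e[2])/d[2]
                                      ~^^^
IndexError: invalid index to scalar variable.
```

```bash
sed -i 's/np.array(p\["rotation"\])/Rm(p)/; 1a from scipy.spatial.transform import Rotation as Ro\ndef Rm(p): return Ro.from_euler("xyz",p["rotation"]).as_matrix()' h.py
python3 - <<'E'
from h import *
np.set_printoptions(precision=4,suppress=True)
T=eyes.snapshot("top");S=eyes.snapshot("side")
save(T,"t0");save(S,"s0")
for n in["short_bottle_mid","mid_bottle_mid","white_bottle_mid","wide_bottle_mid","block_short","block_mid","block_white","block_wide","case","cover"]:
    a,b=models.tip_of(T,n),models.tip_of(S,n)
    for q,l in(("T",a),("S",b)): print(n,q,[(np.round(r["xy"],1),round(r["confidence"],2)) for r in l[:3]])
    if a and b: print("   tri",tri(ray(T,a[0]["xy"]),ray(S,b[0]["xy"])))
E
```

```text
short_bottle_mid T [(array([313.4, 176.8]), 0.51)]
short_bottle_mid S [(array([303.7, 251.2]), 0.51), (array([295.6, 275.9]), 0.4)]
   tri [ 0.5363 -0.1617  0.0255]
mid_bottle_mid T [(array([346.1, 193.8]), 0.46)]
mid_bottle_mid S [(array([290.7, 283. ]), 0.62)]
   tri [ 0.4821 -0.2475  0.0358]
white_bottle_mid T [(array([359.7, 205.3]), 0.66), (array([156.4, 203.3]), 0.62)]
white_bottle_mid S [(array([285.6, 296.8]), 0.59)]
   tri [ 0.4543 -0.2831  0.0456]
wide_bottle_mid T [(array([335.3, 185.5]), 0.62)]
wide_bottle_mid S [(array([295.9, 269.6]), 0.57)]
   tri [ 0.5042 -0.2177  0.0384]
block_short T [(array([316.1, 173.4]), 0.57)]
block_short S [(array([303.3, 257.7]), 0.61), (array([304.9, 251.7]), 0.41)]
   tri [ 0.5416 -0.1695  0.0086]
block_mid T []
block_mid S [(array([290.5, 291.7]), 0.61)]
block_white T [(array([352.9, 202.8]), 0.75)]
block_white S [(array([283.2, 308.4]), 0.65)]
   tri [ 0.4607 -0.2766 -0.0161]
block_wide T [(array([329.5, 184.2]), 0.46)]
block_wide S [(array([302.9, 257.7]), 0.51), (array([293. , 273.9]), 0.43)]
   tri [ 0.5146 -0.2014  0.0579]
case T [(array([158.2, 204.1]), 0.98), (array([344.9, 196.3]), 0.37)]
case S [(array([230.6, 156.4]), 0.92)]
   tri [0.4481 0.2684 0.0059]Traceback (most recent call last):
  File "<stdin>", line 6, in <module>
ValueError: it knows: block_mid, block_short, block_white, block_wide, case, mid_bottle_mid, short_bottle_mid, white_bottle_mid, wide_bottle_mid
```

View pics/t0.png

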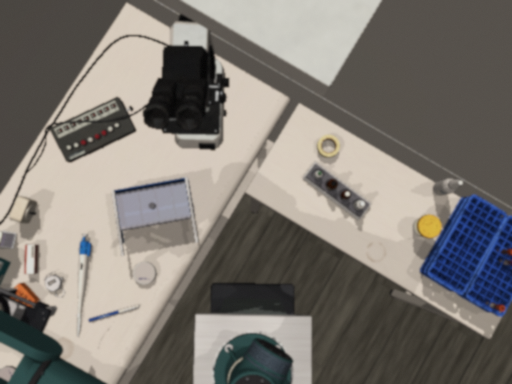

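View pics/s0.png

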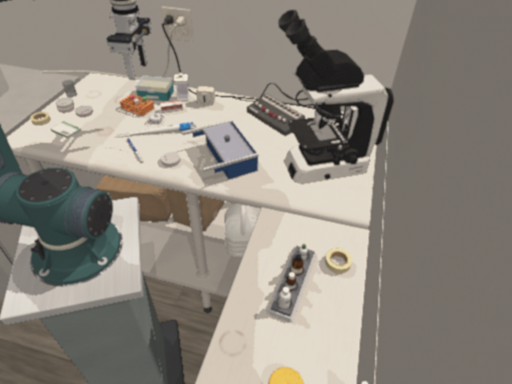

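The top view shows the case at about (155,205) with its knob at (152,206). The rack runs from (315,175) to (355,207). From the left it holds short, wide, mid, white. I'll zoom in next.

```bash
python3 - <<'E'
import cv2,numpy as np
t=cv2.imread("pics/t0.png")
a=cv2.resize(t[165:285,100:215],None,fx=5,fy=5,interpolation=cv2.INTER_CUBIC)
b=cv2.resize(t[155:225,295:380],None,fx=8,fy=8,interpolation=cv2.INTER_CUBIC)
cv2.imwrite("pics/ca.png",a);cv2.imwrite("pics/cb.png",b)
E
```

```text
(no output)
```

View pics/ca.png

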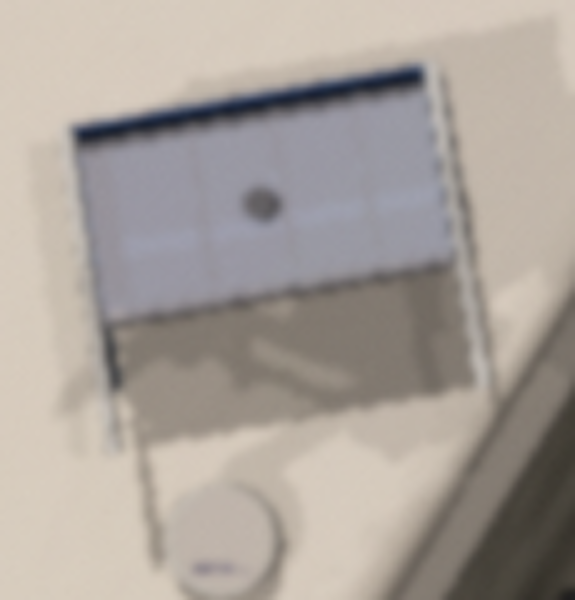

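View pics/cb.png

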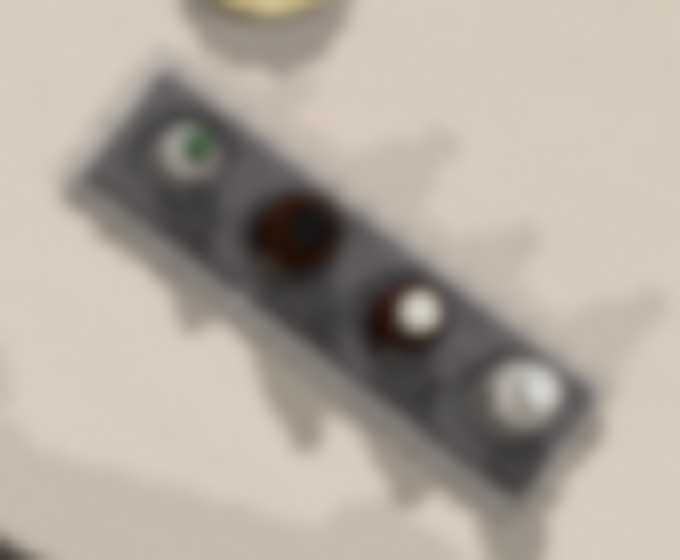

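```bash
python3 - <<'E'
from h import *
np.set_printoptions(precision=4,suppress=True)
T=eyes.snapshot("top");S=eyes.snapshot("side")
f=lambda x,y,s,o:((x+.5)/s-.5+o[0],(y+.5)/s-.5+o[1])
B=lambda x,y,z:atz(T,f(x,y,8,(295,155)),z)
A=lambda x,y,z:atz(T,f(x,y,5,(100,165)),z)
print("caps short,wide,mid,white");
caps=[B(200,147,.052),B(310,228,.066),B(419,311,.057),B(538,385,.065)]
print(np.array(caps))
rk=np.array([B(167,70,.014),B(70,188,.014),B(515,500,.014),B(590,385,.014)]);print("rack corners",rk,rk.mean(0),np.linalg.norm(np.diff(rk,axis=0),axis=1))
r=(rk[0]+rk[1]-rk[2]-rk[3])/2;print("rack yaw",np.arctan2(r[1],r[0])-np.pi/2)
cs=np.array([A(74,130,.072),A(430,68,.072),A(487,388,.072),A(113,450,.072)]);print("runner corners",cs,np.linalg.norm(np.diff(cs,axis=0),axis=1))
u=(cs[0]+cs[3]-cs[1]-cs[2])[:2]/2;yaw=np.arctan2(u[1],u[0])-np.pi/2;print("case yaw from y",yaw)
v=(cs[0]+cs[1]-cs[2]-cs[3])[:2]/2;print("from x",np.arctan2(v[1],v[0]))
yaw=(yaw+np.arctan2(v[1],v[0]))/2
c=cs.mean(0)[:2]+.038*np.array([np.cos(yaw),np.sin(yaw)]);print("case origin",c,yaw)
k=A(263,203,.0865);print("knob",k,Ro.from_euler("z",-yaw).apply(k-[c[0],c[1],0]))
for n in["short_bottle_mid","mid_bottle_mid","white_bottle_mid","wide_bottle_mid","case"]:
  for nm,p in(("T",T),("S",S)):
    zz=dict(short=.029,mid=.0315,white=.0355,wide=.036,case=0.0)[n.split("_")[0]]
    print(n,nm,[(np.round(atz(p,q["xy"],zz),4),round(q["confidence"],2)) for q in models.tip_of(p,n)[:2]])
# side-view zooms
s=S["color"][...,::-1]
cv2.imwrite("pics/sa.png",cv2.resize(s[240:322,262:325],None,fx=7,fy=7,interpolation=cv2.INTER_CUBIC))
cv2.imwrite("pics/sb.png",cv2.resize(s[110:190,180:270],None,fx=7,fy=7,interpolation=cv2.INTER_CUBIC))
E
```

```text
caps short,wide,mid,white
[[ 0.5381 -0.1733  0.052 ]
 [ 0.5095 -0.2081  0.066 ]
 [ 0.4832 -0.2461  0.057 ]
 [ 0.4584 -0.284   0.065 ]]
rack corners [[ 0.5705 -0.1672  0.014 ]
 [ 0.5284 -0.1336  0.014 ]
 [ 0.4228 -0.2876  0.014 ]
 [ 0.463  -0.3137  0.014 ]] [ 0.4962 -0.2255  0.014 ] [0.0538 0.1867 0.0479]
rack yaw -0.6169296738999273
runner corners [[0.4784 0.3727 0.072 ]
 [0.5148 0.1852 0.072 ]
 [0.3464 0.1501 0.072 ]
 [0.3107 0.3446 0.072 ]] [0.191  0.1721 0.1977]
case yaw from y 0.1863917196342213
from x 0.18601849745495228
case origin [0.4499 0.2702] 0.18620510854458677
knob [0.4404 0.2682 0.0865] [-0.0097 -0.0002  0.0865]
short_bottle_mid T [(array([ 0.5292, -0.168 ,  0.029 ]), 0.56)]
short_bottle_mid S [(array([ 0.5409, -0.1656,  0.029 ]), 0.6), (array([ 0.4752, -0.2634,  0.029 ]), 0.17)]
mid_bottle_mid T [(array([ 0.485 , -0.2437,  0.0315]), 0.66)]
mid_bottle_mid S [(array([ 0.4808, -0.2403,  0.0315]), 0.45)]
white_bottle_mid T [(array([ 0.5123, -0.21  ,  0.0355]), 0.64), (array([ 0.4608, -0.2889,  0.0355]), 0.56)]
white_bottle_mid S [(array([ 0.459 , -0.2826,  0.0355]), 0.48), (array([ 0.4829, -0.2637,  0.0355]), 0.18)]
wide_bottle_mid T [(array([ 0.5131, -0.214 ,  0.036 ]), 0.44)]
wide_bottle_mid S [(array([ 0.5329, -0.1769,  0.036 ]), 0.66), (array([ 0.506 , -0.2092,  0.036 ]), 0.6)]
case T [(array([0.4407, 0.2698, 0.    ]), 0.98)]
case S [(array([0.4472, 0.2803, 0.    ]), 0.95), (array([ 0.4981, -0.218 ,  0.    ]), 0.69)]
```

View pics/sa.png

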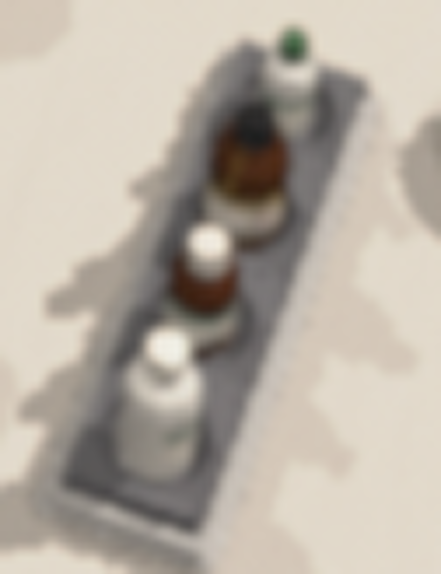

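View pics/sb.png

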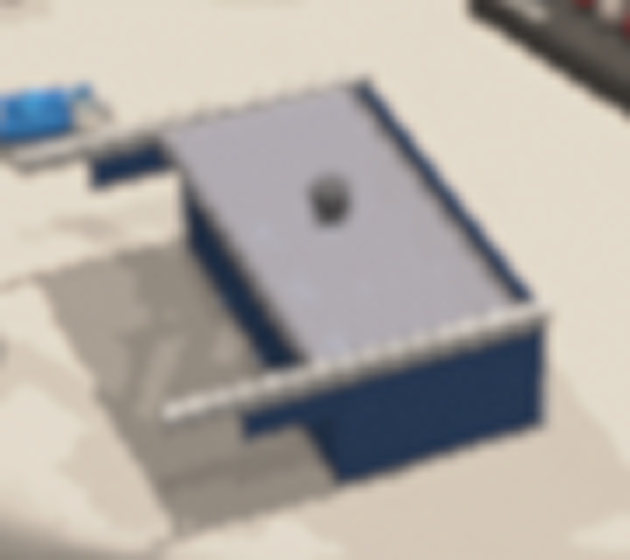

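The side view agrees: short, wide, mid, white from far to near, with the cover nearly shut. First move: go above the knob with the fingers closing along case x.

Call:
step_arm --commands '[[[0, 0, 0, 0, 0, 0.167, 50], [0, 0, 0, 0, 0, 0.167, 50], [0, 0, 0, 0, 0, 0.167, 50], [0, 0, 0, 0, 0, 0.167, 50], [0, 0, 0, 0, 0, 0.167, 50], [0, 0, 0, 0, 0, 0.169, 50], [-14, 9.5, 5, 0, 0, 0, 50], [-28, 19, 10, 0, 0, 0, 50], [-28, 19, 10, 0, 0, 0, 50], [-28, 18.5, 10, 0, 0, 0, 50], [-28, 18.5, 10, 0, 0, 0, 50], [-28, 18.5, 10, 0, 0, 0, 50], [-28, 18.5, 10, 0, 0, 0, 50], [-28, 18.5, 10, 0, 0, 0, 50], [-28, 18.5, 10, 0, 0, 0, 50], [-28, 18.5, 10, 0, 0, 0, 50], [-15, 10, 8, 0, 0, 0, 50], [0, 0, 0, 0, 0, 0, 50], [0, 0, 0, 0, 0, 0, 50]]]'

```text
time: 4.28
tool_pos: [0.4398, 0.2695, 0.302]
ee_rot: [3.141, -0.001, 1.758]
wrist_force: [0.1, 0.6, 0.2]
width: 0.0501
finger_force: 0.0
```

```bash
cat >> h.py <<'E'
C=np.array([.4499,.2702]);CY=.1862;RC=np.array([.4962,-.2255]);RY=-.617
def goto(x,y,z,yaw,frm=None):
    s=robot.get_obs();p=np.array(s["tool_pos"] if frm is None else frm[:3]);ps=s["ee_rot"][2] if frm is None else frm[3]
    d=np.array([x,y,z])-p
    def loc(a): return np.round([1e3*(np.cos(a)*d[0]+np.sin(a)*d[1]),1e3*(np.sin(a)*d[0]-np.cos(a)*d[1]),-1e3*d[2]],1)
    print("local mm now",loc(ps),"after turn",loc(yaw),"wz",round(ps-yaw,4))
def case(x,y): return C+[np.cos(CY)*x-np.sin(CY)*y,np.sin(CY)*x+np.cos(CY)*y]
E
python3 - <<'E'
from h import *
np.set_printoptions(precision=4,suppress=True)
s=robot.get_obs();print(s["time"],s["tool_pos"],s["ee_rot"],s["width"])
T=eyes.snapshot("top");S=eyes.snapshot("side");save(S,"s1")
g=lambda p,s,o:((p[0]+.5)/s-.5+o[0],(p[1]+.5)/s-.5+o[1])
for n,a,b in[("short",(200,147),(293,38)),("wide",(310,228),(258,115)),("mid",(419,311),(210,237)),("white",(538,385),(170,342))]:
    print(n,tri(ray(T,g(a,8,(295,155))),ray(S,g(b,7,(262,240)))))
print("knob",tri(ray(T,g((263,203),5,(100,165))),ray(S,g((331,182),7,(180,110)))))
for n,w in[("short",.052),("wide",.066),("mid",.057),("white",.065)]:
    b=dict(short=(293,38),wide=(258,115),mid=(210,237),white=(170,342))[n];print(n,atz(S,g(b,7,(262,240)),w))
for b in[(370,82),(545,308),(165,410),(20,165)]:print("runner",atz(S,g(b,7,(180,110)),.072))
goto(.4404,.2682,.2725,CY+np.pi/2)
tip=s["tool_pos"]-[0,0,.199];print(proj(S,tip))
x,y=proj(S,tip).astype(int)
cv2.imwrite("pics/s1.png",cv2.resize(S["color"][y-50:y+60,x-60:x+60,::-1],None,fx=5,fy=5,interpolation=cv2.INTER_CUBIC));print("crop origin",x-60,y-50)
E
```

```text
4.275 [0.4398 0.2695 0.302 ] [ 3.1415 -0.0008  1.758 ] 0.05005759866997094
short [ 0.5353 -0.1715  0.063 ]
wide [ 0.5084 -0.2067  0.0742]
mid [ 0.4812 -0.2438  0.068 ]
white [ 0.4562 -0.2813  0.0755]
knob [0.4388 0.2678 0.0893]
short [ 0.538  -0.1633  0.052 ]
wide [ 0.5111 -0.201   0.066 ]
mid [ 0.4836 -0.2367  0.057 ]
white [ 0.4575 -0.275   0.065 ]
runner [0.475  0.3673 0.072 ]
runner [0.5124 0.1812 0.072 ]
runner [0.3451 0.1513 0.072 ]
runner [0.3072 0.3366 0.072 ]
local mm now [-1.7  0.4 29.8] after turn [-1.7  0.4 29.8] wz 0.0016
[227.3721 131.467 ]
crop origin 167 81
```

View pics/s1.png

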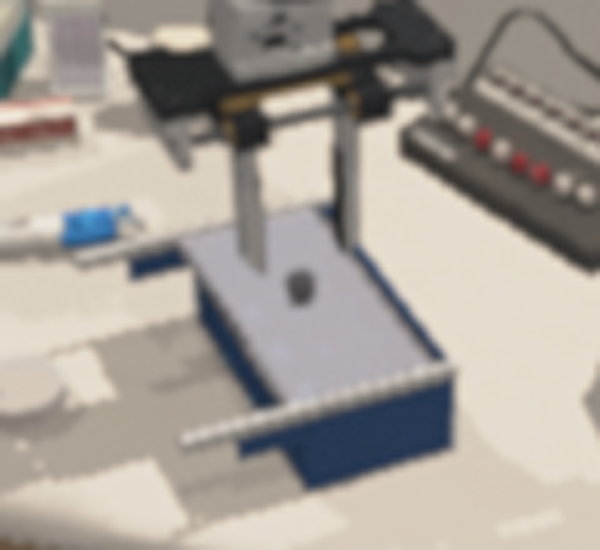

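The projected fingertip midpoint, at crop (302,252), nearly matches the seen one at about (301,260), straddling the knob at (301,287). I'll lower and grip the knob.

Call:
step_arm --commands '[[[-1.5, 0, 8, 0, 0, 0, 50], [0, 0, 12, 0, 0, 0, 50], [0, 0, 8, 0, 0, 0, 50], [0, 0, 0, 0, 0, 0, 8], [0, 0, 0, 0, 0, 0, 8], [0, 0, 0, 0, 0, 0, 8], [0, 0, 0, 0, 0, 0, 8]]]'

```text
time: 5.25
tool_pos: [0.4406, 0.2676, 0.2742]
ee_rot: [3.141, -0.0, 1.757]
wrist_force: [-0.0, -0.3, 0.1]
width: 0.0167
finger_force: 30.0
```

Call:
step_arm --commands '[[[0, -5, 0, 0, 0, 0, 8], [0, -10, 0, 0, 0, 0, 8], [0, -12, 0, 0, 0, 0, 8], [0, -12, 0, 0, 0, 0, 8], [0, -12, 0, 0, 0, 0, 8], [0, -12, 0, 0, 0, 0, 8], [0, -9, 0, 0, 0, 0, 8], [0, -5, 0, 0, 0, 0, 8], [0, -2, 0, 0, 0, 0, 8], [0, 0, 0, 0, 0, 0, 8], [0, 0, 0, 0, 0, 0, 8]]]'

```text
time: 6.62
tool_pos: [0.3628, 0.2526, 0.2741]
ee_rot: [3.141, 0.001, 1.757]
wrist_force: [0.5, -5.5, 5.9]
width: 0.0168
finger_force: 30.0
```

Call:
step_arm --commands '[[[0, -1, 0, 0, 0, 0, 8], [0, -1, 0, 0, 0, 0, 8], [0, -1, 0, 0, 0, 0, 8], [0, 0, 0, 0, 0, 0, 8], [0, 0, 0, 0, 0, 0, 8]]]'

```text
time: 7.25
tool_pos: [0.3614, 0.2523, 0.2741]
ee_rot: [3.135, 0.001, 1.756]
wrist_force: [8.8, -3.3, 0.5]
width: 0.0165
finger_force: 30.0
```

The cover is at its stop: it stalled with about 9 N on the wrist. I'll release, lift, turn and go above the rack's leftmost bottle.

Call:
step_arm --commands '[[[0, 1, 0, 0, 0, 0, 45], [0, 0, 0, 0, 0, 0, 45], [0, 0, 0, 0, 0, 0, 45], [0, 0, -8, 0, 0, 0, 45], [0, 0, -20, 0, 0, 0.16, 60], [0, 0, -20, 0, 0, 0.16, 60], [0, 0, -22, 0, 0, 0.16, 60], [0, 0, 0, 0, 0, 0.16, 60], [0, 0, 0, 0, 0, 0.163, 60]]]'

```text
time: 8.38
tool_pos: [0.3607, 0.2527, 0.3448]
ee_rot: [3.141, -0.002, 0.949]
wrist_force: [0.5, 0.7, -0.4]
width: 0.0599
finger_force: 0.0
```

Call:
step_arm --commands '[[[-10, 16, 0, 0, 0, 0, 60], [-20, 32, 0, 0, 0, 0, 60], [-20, 32, 0, 0, 0, 0, 60], [-20, 32, 0, 0, 0, 0, 60], [-20, 32, 0, 0, 0, 0, 60], [-20, 32, 0, 0, 0, 0, 60], [-20, 32, 0, 0, 0, 0, 60], [-20, 32, 0, 0, 0, 0, 60], [-20, 32, 0, 0, 0, 0, 60], [-20, 32, 0, 0, 0, 0, 60], [-20, 32, 0, 0, 0, 0, 60], [-20, 32, 10, 0, 0, 0, 60], [-14, 20, 20, 0, 0, 0, 60], [0, 0, 14, 0, 0, 0, 60], [0, 0, 0, 0, 0, 0, 60], [0, 0, 0, 0, 0, 0, 60]]]'

```text
time: 10.38
tool_pos: [0.5361, -0.17, 0.3005]
ee_rot: [3.141, -0.001, 0.955]
wrist_force: [0.3, -1.3, -0.2]
width: 0.0595
finger_force: 0.0
```

```bash
sed -i 's/^C=np.array(\[.4499,.2702\])/C=np.array([.4499,.2693])/' h.py
python3 - <<'E'
from h import *
np.set_printoptions(precision=4,suppress=True)
s=robot.get_obs();print(s["time"],s["tool_pos"],s["ee_rot"],s["width"])
T=eyes.snapshot("top");S=eyes.snapshot("side")
tip=s["tool_pos"]-[0,0,.199];print(proj(T,tip),proj(S,tip),proj(S,[.5381,-.1733,.052]),proj(S,[.5361,-.1692,.052]))
x,y=proj(S,tip).astype(int)
a=cv2.resize(S["color"][y-60:y+60,x-35:x+35,::-1],None,fx=5,fy=5,interpolation=cv2.INTER_CUBIC);print("side crop origin",x-35,y-60)
x,y=proj(T,tip).astype(int);print("top crop origin",x-40,y-60)
b=cv2.resize(T["color"][y-60:y+60,x-40:x+50,::-1],None,fx=5,fy=5,interpolation=cv2.INTER_CUBIC)
cv2.imwrite("pics/c2.png",np.hstack([a,b]))
# rack outline by side mask
for n in["short_bottle_mid","mid_bottle_mid","white_bottle_mid","wide_bottle_mid"]:
    print(n,[(np.round(r["xy"],1),round(r["confidence"],2)) for r in models.tip_of(S,n)[:2]])
E
```

```text
10.375 [ 0.5361 -0.17    0.3005] [ 3.1408 -0.0006  0.955 ] 0.05954372902861359
[320.9665 170.9806] [305.8062 233.8686] [304.8524 248.2053] [303.4848 247.0327]
side crop origin 270 173
top crop origin 280 110
short_bottle_mid [(array([304.6, 252.6]), 0.65)]
mid_bottle_mid [(array([292.4, 280. ]), 0.57)]
white_bottle_mid [(array([284.6, 294.7]), 0.7)]
wide_bottle_mid [(array([298.7, 266.4]), 0.51)]
```

View pics/c2.png

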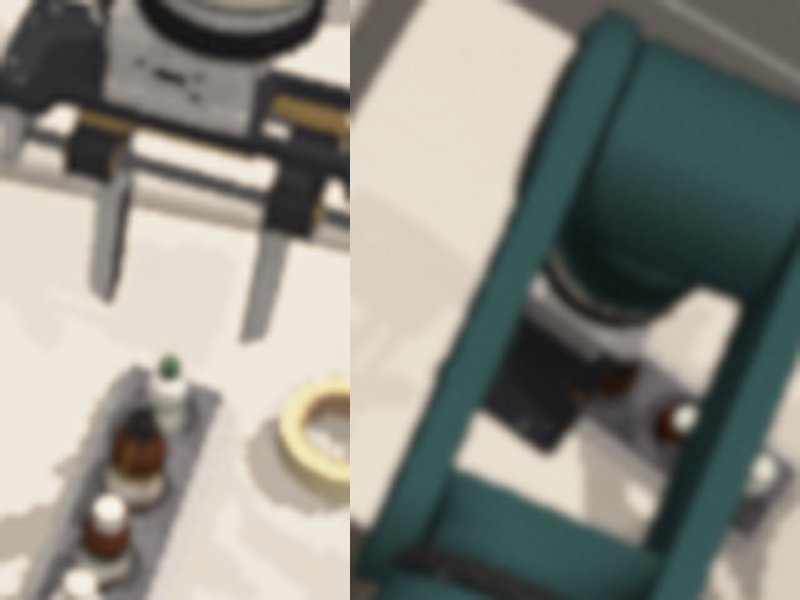

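Side crop: the fingertips are at (103,300) and (250,340), straddling the row above the short bottle, whose cap top is at (168,358). Triangulating puts the rack about 8 mm higher than its nominal sizes imply, so I'll descend conservatively and watch the force.

Call:
step_arm --commands '[[[-1.5, 0, 10, 0, 0, 0, 60], [0, 0, 20, 0, 0, 0, 60], [0, 0, 20, 0, 0, 0, 60], [0, 0, 14, 0, 0, 0, 60], [0, 0, 8, 0, 0, 0, 60], [0, 0, 0, 0, 0, 0, 60], [0, 0, 0, 0, 0, 0, 14], [0, 0, 0, 0, 0, 0, 14], [0, 0, 0, 0, 0, 0, 14], [0, 0, 0, 0, 0, 0, 14], [0, 0, 0, 0, 0, 0, 14]]]'

```text
time: 12.05
tool_pos: [0.5353, -0.1721, 0.2278]
ee_rot: [3.141, -0.0, 0.954]
wrist_force: [-0.2, 0.1, 1.5]
width: 0.0184
finger_force: 30.0
```

```bash
python3 - <<'E'
from h import *
s=robot.get_obs()
S=eyes.snapshot("side")
tip=s["tool_pos"]-[0,0,.199];x,y=proj(S,tip).astype(int);print(proj(S,tip),x-40,y-50)
cv2.imwrite("pics/c3.png",cv2.resize(S["color"][y-50:y+30,x-40:x+50,::-1],None,fx=7,fy=7,interpolation=cv2.INTER_CUBIC))
E
```

```text
[302.58815404 253.98215944] 262 203
```

View pics/c3.png

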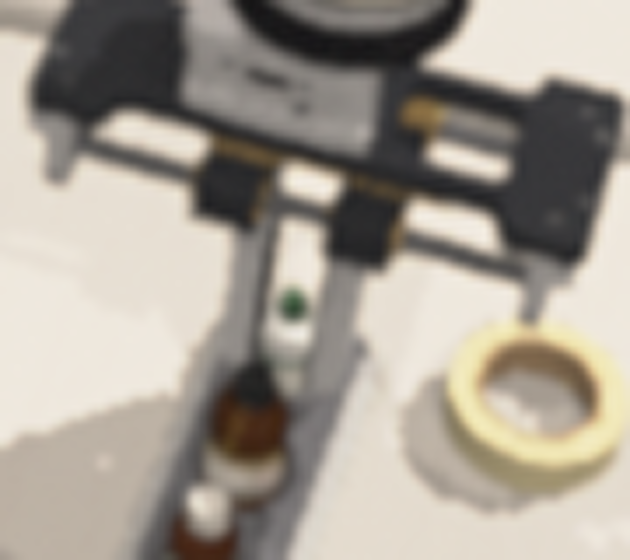

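The short bottle is held by its body: the width is 18.4 mm and its green cap shows at (292,305). I'll lift, turn and carry it to the rightmost place, passing closer in.

Call:
step_arm --commands '[[[0, 0, -4, 0, 0, 0, 14], [0, 0, -12, 0, 0, 0, 14], [0, 0, -20, 0, 0, 0, 14], [0, 0, -20, 0, 0, 0, 14], [0, 0, -20, 0, 0, -0.1, 14], [0, 0, -20, 0, 0, -0.16, 14], [0, 0, -12, 0, 0, -0.16, 14], [0, 0, -6, 0, 0, -0.16, 14], [0, 0, 0, 0, 0, -0.143, 14], [0, 0, 0, 0, 0, -0.08, 14]]]'

```text
time: 13.35
tool_pos: [0.5352, -0.1722, 0.3429]
ee_rot: [3.14, 0.001, 1.76]
wrist_force: [-0.2, -0.8, -0.2]
width: 0.0181
finger_force: 30.0
```

Call:
step_arm --commands '[[[10, -8, 0, 0, 0, 0, 14], [20, -16, 0, 0, 0, 0, 14], [30, -20, 0, 0, 0, 0, 14], [34, -20, 0, 0, 0, 0, 14], [34, -12, 0, 0, 0, 0, 14], [34, -4, 0, 0, 0, 0, 14], [34, 0, 0, 0, 0, 0, 14], [34, 0, 0, 0, 0, 0, 14], [34, 4, 0, 0, 0, 0, 14], [34, 12, 0, 0, 0, 0, 14], [34, 20, 0, 0, 0, 0, 14], [26, 20, 0, 0, 0, 0, 14], [16, 16, 0, 0, 0, 0, 14], [6.5, 9, 0, 0, 0, 0, 14], [0, 0, 0, 0, 0, 0, 14], [0, 0, 0, 0, 0, 0, 14]]]'

```text
time: 15.35
tool_pos: [0.4655, 0.2014, 0.3418]
ee_rot: [-3.141, 0.0, 1.756]
wrist_force: [-0.2, 0.1, -0.2]
width: 0.0184
finger_force: 30.0
```

```bash
python3 - <<'E'
from h import *
s=robot.get_obs();print(s["width"])
goto(*case(.003,-.069),.232,CY+np.pi/2)
S=eyes.snapshot("side")
tip=s["tool_pos"]-[0,0,.199];x,y=proj(S,tip).astype(int);print(proj(S,tip),x-60,y-40)
cv2.imwrite("pics/c4.png",cv2.resize(S["color"][y-40:y+60,x-60:x+60,::-1],None,fx=5,fy=5,interpolation=cv2.INTER_CUBIC))
E
```

```text
0.018418612228672766
local mm now [  0.6   0.3 109.8] after turn [  0.6   0.3 109.8] wz -0.0012
[240.29694206 132.06690527] 180 92
```

View pics/c4.png

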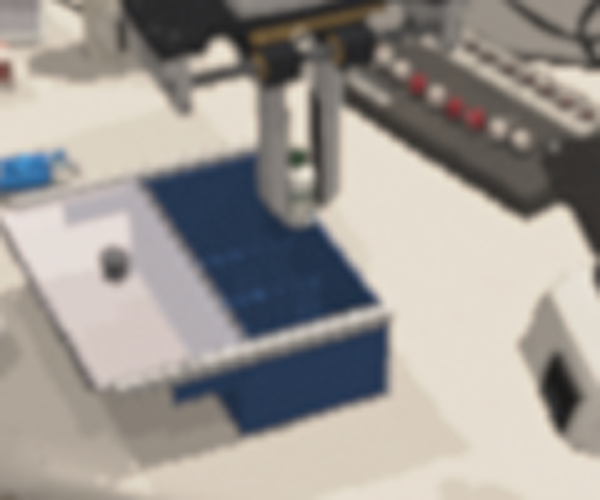

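The short bottle hangs upright just below the fingertips, over the rightmost place at crop (300,190). The cover is open at the left. I'll lower until I feel contact.

Call:
step_arm --commands '[[[0, 0, 12, 0, 0, 0, 14], [0, 0, 24, 0, 0, 0, 14], [0, 0, 24, 0, 0, 0, 14], [0, 0, 24, 0, 0, 0, 14], [0, 0, 16, 0, 0, 0, 14], [0, 0, 8, 0, 0, 0, 14], [0, 0, 4, 0, 0, 0, 14], [0, 0, 2, 0, 0, 0, 14], [0, 0, 0, 0, 0, 0, 14], [0, 0, 0, 0, 0, 0, 14]]]'

```text
time: 16.65
tool_pos: [0.4661, 0.2021, 0.2283]
ee_rot: [3.14, -0.0, 1.757]
wrist_force: [-0.6, 0.2, -0.2]
width: 0.0185
finger_force: 30.0
```

Call:
step_arm --commands '[[[0, 0, 2, 0, 0, 0, 14], [0, 0, 2, 0, 0, 0, 14], [0, 0, 0, 0, 0, 0, 14]]]'

```text
time: 17.02
tool_pos: [0.4658, 0.2019, 0.2234]
ee_rot: [-3.141, -0.0, 1.757]
wrist_force: [0.3, -0.7, 0.2]
width: 0.0183
finger_force: 30.0
```

Call:
step_arm --commands '[[[0, 0, 2, 0, 0, 0, 14], [0, 0, 2, 0, 0, 0, 14], [0, 0, 0, 0, 0, 0, 14]]]'

```text
time: 17.4
tool_pos: [0.4658, 0.202, 0.2194]
ee_rot: [-3.141, -0.0, 1.757]
wrist_force: [-0.2, -0.1, 0.0]
width: 0.0185
finger_force: 30.0
```

Call:
step_arm --commands '[[[0, 0, 2, 0, 0, 0, 14], [0, 0, 1, 0, 0, 0, 14], [0, 0, 0, 0, 0, 0, 14]]]'

```text
time: 17.77
tool_pos: [0.4658, 0.202, 0.2166]
ee_rot: [-3.141, -0.0, 1.757]
wrist_force: [1.1, 0.3, 0.2]
width: 0.0181
finger_force: 30.0
```

Call:
step_arm --commands '[[[0, 0, 1.5, 0, 0, 0, 14], [0, 0, 1, 0, 0, 0, 14], [0, 0, 0, 0, 0, 0, 14]]]'

```text
time: 18.15
tool_pos: [0.4658, 0.202, 0.2141]
ee_rot: [-3.141, -0.0, 1.757]
wrist_force: [-0.2, -0.7, -0.5]
width: 0.0185
finger_force: 30.0
```

Call:
step_arm --commands '[[[0, 0, 1, 0, 0, 0, 14], [0, 0, 1, 0, 0, 0, 14], [0, 0, 0, 0, 0, 0, 14]]]'

```text
time: 18.52
tool_pos: [0.4659, 0.202, 0.2137]
ee_rot: [3.141, -0.0, 1.757]
wrist_force: [-2.9, -1.7, 7.9]
width: 0.0185
finger_force: 30.0
```

Call:
step_arm --commands '[[[0, 0, 1, 0, 0, 0, 14], [0, 0, 1, 0, 0, 0, 14], [0, 0, 0, 0, 0, 0, 14]]]'

```text
time: 18.9
tool_pos: [0.466, 0.202, 0.2137]
ee_rot: [3.141, 0.0, 1.757]
wrist_force: [-6.9, -1.8, 16.2]
width: 0.0186
finger_force: 30.0
```

Contact came at TCP z 0.2137, so the rack floors sit about 12 mm higher than nominal. From here, a placing TCP is the picking TCP minus 14 mm. I'll release and go to the wide bottle.

Call:
step_arm --commands '[[[0, 0, -3.5, 0, 0, 0, 14], [0, 0, 0, 0, 0, 0, 36], [0, 0, 0, 0, 0, 0, 36], [0, 0, 0, 0, 0, 0, 36], [0, 0, -6, 0, 0, 0, 36], [0, 0, -20, 0, 0, 0, 36], [0, 0, -30, 0, 0, 0, 36], [0, 0, -30, 0, 0, 0, 36], [0, 0, -30, 0, 0, 0, 36], [0, 0, -14, 0, 0, 0, 36]]]'

```text
time: 20.15
tool_pos: [0.4661, 0.2021, 0.3461]
ee_rot: [3.138, -0.0, 1.757]
wrist_force: [-0.6, 0.8, 0.0]
width: 0.036
finger_force: 0.0
```

Call:
step_arm --commands '[[[-20, -20, 0, 0, 0, 0, 62], [-40, -25, 0, 0, 0, 0, 62], [-50, -25, 0, 0, 0, 0, 62], [-50, 0, 0, 0, 0, 0, 62], [-50, 0, 0, 0, 0, 0, 62], [-50, 0, 0, 0, 0, 0, 62], [-50, 10, 0, 0, 0, 0, 62], [-50, 15, 0, 0, 0, 0, 62], [-35, 10, 0, 0, 0, 0, 62], [-14, 0, 0, 0, 0, 0, 62], [0, 0, 5, 0, 0, 0.16, 62], [0, 0, 10, 0, 0, 0.16, 62], [0, 0, 10, 0, 0, 0.16, 62], [0, 0, 10, 0, 0, 0.16, 62], [0, 0, 5, 0, 0, 0.163, 62], [0, 0, 0, 0, 0, 0, 62]]]'

```text
time: 22.15
tool_pos: [0.5066, -0.2055, 0.3029]
ee_rot: [-3.139, -0.0, 0.957]
wrist_force: [-0.2, 0.3, 0.1]
width: 0.0618
finger_force: 0.0
```

```bash
python3 - <<'E'
from h import *
goto(.508,-.207,.232,RY+np.pi/2)
S=eyes.snapshot("side")
s=robot.get_obs();tip=s["tool_pos"]-[0,0,.199];x,y=proj(S,tip).astype(int)
a=cv2.resize(S["color"][y-30:y+60,x-35:x+35,::-1],None,fx=5,fy=5,interpolation=cv2.INTER_CUBIC)
b=cv2.resize(S["color"][110:200,170:270,::-1],None,fx=5,fy=5,interpolation=cv2.INTER_CUBIC)[:,:440]
cv2.imwrite("pics/c5.png",np.hstack([a,b]))
E
```

```text
local mm now [-0.4  2.  70.9] after turn [-0.4  2.  70.9] wz 0.0028
```

View pics/c5.png

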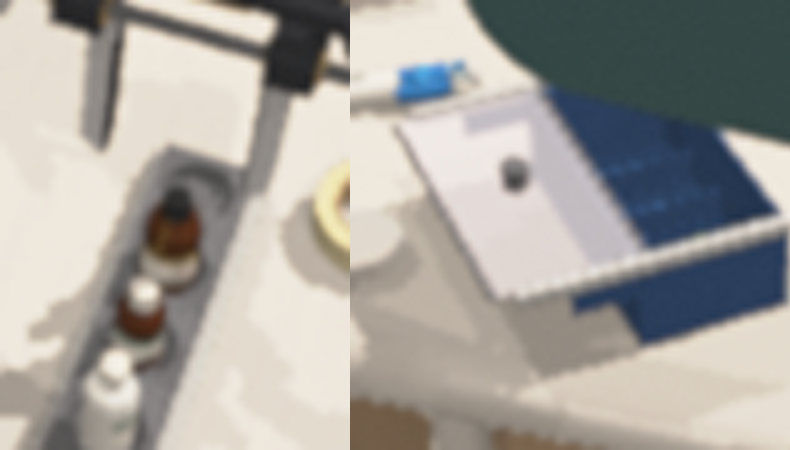

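The fingers straddle the wide bottle, cap at (180,205), and the leftmost well is empty. I'll pick it.

Call:
step_arm --commands '[[[0, 1.5, 11, 0, 0, 0, 62], [0, 0, 20, 0, 0, 0, 62], [0, 0, 20, 0, 0, 0, 62], [0, 0, 13, 0, 0, 0, 62], [0, 0, 7, 0, 0, 0, 62], [0, 0, 0, 0, 0, 0, 62], [0, 0, 0, 0, 0, 0, 22], [0, 0, 0, 0, 0, 0, 22], [0, 0, 0, 0, 0, 0, 22], [0, 0, 0, 0, 0, 0, 22]]]'

```text
time: 23.45
tool_pos: [0.5084, -0.2073, 0.2329]
ee_rot: [3.141, -0.0, 0.954]
wrist_force: [0.4, 0.2, 0.8]
width: 0.0266
finger_force: 30.0
```

Call:
step_arm --commands '[[[0, 0, -4, 0, 0, 0, 22], [0, 0, -12, 0, 0, 0, 22], [0, 0, -20, 0, 0, 0, 22], [0, 0, -20, 0, 0, 0, 22], [0, 0, -20, 0, 0, 0, 22], [0, 0, -20, 0, 0, -0.1, 22], [0, 0, -12, 0, 0, -0.16, 22], [0, 0, -6, 0, 0, -0.16, 22], [0, 0, 0, 0, 0, -0.16, 22], [0, 0, 0, 0, 0, -0.143, 22], [0, 0, 0, 0, 0, -0.08, 22], [0, 0, 0, 0, 0, 0, 22]]]'

```text
time: 24.95
tool_pos: [0.5083, -0.2073, 0.3475]
ee_rot: [3.141, 0.001, 1.756]
wrist_force: [0.2, -0.0, -0.5]
width: 0.0266
finger_force: 30.0
```

```bash
python3 - <<'E'
from h import *
goto(*case(.003,-.023),.232,CY+np.pi/2)
E
```

```text
local mm now [456.2  33.3 115.5] after turn [456.2  33.8 115.5] wz -0.0012
```

Call:
step_arm --commands '[[[10, -8, 0, 0, 0, 0, 22], [20, -16, 0, 0, 0, 0, 22], [30, -20, 0, 0, 0, 0, 22], [36, -16, 0, 0, 0, 0, 22], [36, 0, 0, 0, 0, 0, 22], [36, 0, 0, 0, 0, 0, 22], [36, 0, 0, 0, 0, 0, 22], [36, 0, 0, 0, 0, 0, 22], [36, 0, 0, 0, 0, 0, 22], [36, 12, 0, 0, 0, 0, 22], [36, 20, 0, 0, 0, 0, 22], [36, 20, 0, 0, 0, 0, 22], [36, 20, 0, 0, 0, 0, 22], [24, 14, 0, 0, 0, 0, 22], [9, 7.5, 0, 0, 0, 0, 22], [3, 0, 0, 0, 0, 0, 22], [0, 0, 0, 0, 0, 0, 22], [0, 0, 0, 0, 0, 0, 22]]]'

```text
time: 27.2
tool_pos: [0.4567, 0.2462, 0.3469]
ee_rot: [3.141, 0.0, 1.756]
wrist_force: [-0.3, 0.1, -0.3]
width: 0.0265
finger_force: 30.0
```

```bash
python3 - <<'E'
from h import *
goto(*case(.003,-.023),.2195,CY+np.pi/2)
E
```

```text
local mm now [  0.9   0.6 127.4] after turn [  0.9   0.6 127.4] wz -0.0013
```

Call:
step_arm --commands '[[[1, 0.5, 12, 0, 0, 0, 22], [0, 0, 24, 0, 0, 0, 22], [0, 0, 26, 0, 0, 0, 22], [0, 0, 26, 0, 0, 0, 22], [0, 0, 18, 0, 0, 0, 22], [0, 0, 10, 0, 0, 0, 22], [0, 0, 6, 0, 0, 0, 22], [0, 0, 4, 0, 0, 0, 22], [0, 0, 1, 0, 0, 0, 22], [0, 0, 0, 0, 0, 0, 22]]]'

```text
time: 28.45
tool_pos: [0.4574, 0.2482, 0.2202]
ee_rot: [3.141, -0.0, 1.757]
wrist_force: [-0.7, -0.5, 0.1]
width: 0.0265
finger_force: 30.0
```

Call:
step_arm --commands '[[[0, 0, 1, 0, 0, 0, 22], [0, 0, 0.5, 0, 0, 0, 22], [0, 0, 0, 0, 0, 0, 22]]]'

```text
time: 28.82
tool_pos: [0.4574, 0.2482, 0.2189]
ee_rot: [3.141, -0.0, 1.757]
wrist_force: [-0.9, -0.3, 3.2]
width: 0.0268
finger_force: 30.0
```

Contact came as predicted. Release and go to the mid bottle.

Call:
step_arm --commands '[[[0, 0, 0, 0, 0, 0, 42], [0, 0, 0, 0, 0, 0, 42], [0, 0, 0, 0, 0, 0, 42], [0, 0, -6, 0, 0, 0, 42], [0, 0, -20, 0, 0, 0, 42], [0, 0, -30, 0, 0, 0, 42], [0, 0, -30, 0, 0, 0, 42], [0, 0, -30, 0, 0, 0, 42], [0, 0, -10, 0, 0, 0, 42]]]'

```text
time: 29.95
tool_pos: [0.4576, 0.2482, 0.3469]
ee_rot: [3.137, -0.001, 1.757]
wrist_force: [-0.1, 0.3, -0.3]
width: 0.0423
finger_force: 0.0
```

Call:
step_arm --commands '[[[-20, -15, 0, 0, 0, 0, 60], [-40, -25, 0, 0, 0, 0, 60], [-50, -25, 0, 0, 0, 0, 60], [-50, -3, 0, 0, 0, 0, 60], [-50, 0, 0, 0, 0, 0, 60], [-50, 0, 0, 0, 0, 0, 60], [-50, 0, 0, 0, 0, 0, 60], [-50, 0, 0, 0, 0, 0, 60], [-50, 0, 0, 0, 0, 0, 60], [-45, 0, 0, 0, 0, 0, 60], [-25, 0, 0, 0, 0, 0, 60], [-8, 0, 0, 0, 0, 0, 60], [0, 0, 5, 0, 0, 0.16, 60], [0, 0, 10, 0, 0, 0.16, 60], [0, 0, 10, 0, 0, 0.16, 60], [0, 0, 10, 0, 0, 0.16, 60], [0, 0, 5, 0, 0, 0.163, 60], [0, 0, 0, 0, 0, 0, 60], [0, 0, 0, 0, 0, 0, 60]]]'

```text
time: 32.33
tool_pos: [0.4808, -0.2433, 0.3045]
ee_rot: [3.141, -0.0, 0.957]
wrist_force: [-0.2, -0.1, -0.2]
width: 0.06
finger_force: 0.0
```

```bash
python3 - <<'E'
from h import *
goto(.4812,-.2438,.231,RY+np.pi/2)
S=eyes.snapshot("side");T=eyes.snapshot("top")
s=robot.get_obs();tip=s["tool_pos"]-[0,0,.199];x,y=proj(S,tip).astype(int)
a=cv2.resize(S["color"][y-30:y+60,x-35:x+35,::-1],None,fx=5,fy=5,interpolation=cv2.INTER_CUBIC)
b=cv2.resize(T["color"][175:265,108:198,::-1],None,fx=5,fy=5,interpolation=cv2.INTER_CUBIC)
cv2.imwrite("pics/c6.png",np.hstack([a,b]))
E
```

```text
local mm now [-0.2  0.6 73.5] after turn [-0.2  0.6 73.5] wz 0.0033
```

View pics/c6.png

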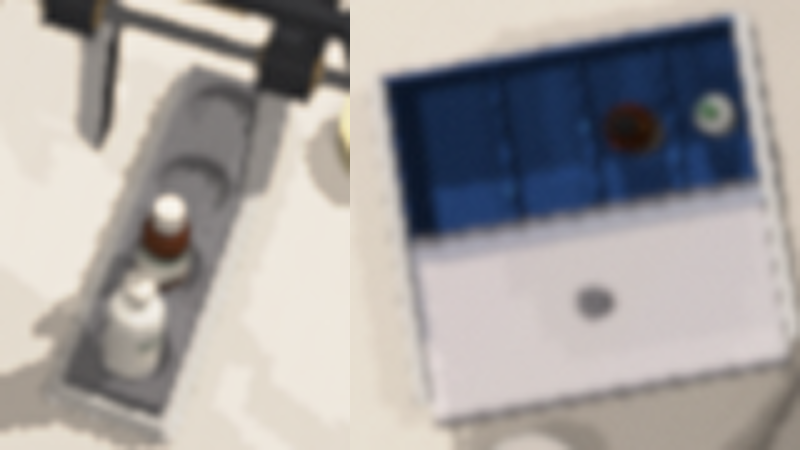

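The right half shows short at (713,113) and wide at (633,130), both upright in their places. The left half shows the fingers aligned with the mid bottle. I'll pick it.

Call:
step_arm --commands '[[[0, 0.5, 11, 0, 0, 0, 60], [0, 0, 20, 0, 0, 0, 60], [0, 0, 20, 0, 0, 0, 60], [0, 0, 15, 0, 0, 0, 60], [0, 0, 8, 0, 0, 0, 60], [0, 0, 0, 0, 0, 0, 60], [0, 0, 0, 0, 0, 0, 18], [0, 0, 0, 0, 0, 0, 18], [0, 0, 0, 0, 0, 0, 18], [0, 0, 0, 0, 0, 0, 18]]]'

```text
time: 33.67
tool_pos: [0.4811, -0.2444, 0.2304]
ee_rot: [3.141, -0.0, 0.954]
wrist_force: [-0.3, -0.2, 0.4]
width: 0.0235
finger_force: 0.0
```

Call:
step_arm --commands '[[[0, 0, -4, 0, 0, 0, 18], [0, 0, -12, 0, 0, 0, 18], [0, 0, -20, 0, 0, 0, 18], [0, 0, -20, 0, 0, 0, 18], [0, 0, -20, 0, 0, 0, 18], [0, 0, -20, 0, 0, -0.1, 18], [0, 0, -12, 0, 0, -0.16, 18], [0, 0, -6, 0, 0, -0.16, 18], [0, 0, 0, 0, 0, -0.16, 18], [0, 0, 0, 0, 0, -0.143, 18], [0, 0, 0, 0, 0, -0.08, 18], [0, 0, 0, 0, 0, 0, 18]]]'

```text
time: 35.17
tool_pos: [0.4811, -0.2443, 0.345]
ee_rot: [3.141, 0.001, 1.756]
wrist_force: [-0.0, -0.9, -0.6]
width: 0.0225
finger_force: 30.0
```

```bash
python3 - <<'E'
from h import *
goto(*case(.003,.023),.22,CY+np.pi/2)
E
```

```text
local mm now [533.6  66.8 125. ] after turn [533.5  67.5 125. ] wz -0.0012
```

Call:
step_arm --commands '[[[10, 0, 0, 0, 0, 0, 18], [20, -10, 0, 0, 0, 0, 18], [30, -10, 0, 0, 0, 0, 18], [38, -10, 0, 0, 0, 0, 18], [38, 0, 0, 0, 0, 0, 18], [38, 0, 0, 0, 0, 0, 18], [38, 0, 0, 0, 0, 0, 18], [38, 0, 0, 0, 0, 0, 18], [38, 0, 0, 0, 0, 0, 18], [38, 0, 0, 0, 0, 0, 18], [38, 12, 0, 0, 0, 0, 18], [38, 18, 0, 0, 0, 0, 18], [38, 20, 0, 0, 0, 0, 18], [38, 20, 0, 0, 0, 0, 18], [30, 15, 0, 0, 0, 0, 18], [16, 8, 0, 0, 0, 0, 18], [7, 4, 0, 0, 0, 0, 18], [2.5, 0, 0, 0, 0, 0, 18], [0, 0, 0, 0, 0, 0, 18]]]'

```text
time: 37.55
tool_pos: [0.4481, 0.2917, 0.3443]
ee_rot: [-3.142, 0.0, 1.756]
wrist_force: [-0.4, -0.5, -0.6]
width: 0.0226
finger_force: 30.0
```

Call:
step_arm --commands '[[[0, 0, 12, 0, 0, 0, 18], [0, 0, 24, 0, 0, 0, 18], [0, 0, 26, 0, 0, 0, 18], [0, 0, 26, 0, 0, 0, 18], [0, 0, 16, 0, 0, 0, 18], [0, 0, 9, 0, 0, 0, 18], [0, 0, 5, 0, 0, 0, 18], [0, 0, 3, 0, 0, 0, 18], [0, 0, 0, 0, 0, 0, 18], [0, 0, 0, 0, 0, 0, 18]]]'

```text
time: 38.8
tool_pos: [0.4484, 0.2925, 0.2238]
ee_rot: [3.14, -0.0, 1.757]
wrist_force: [0.6, 0.4, -0.7]
width: 0.0225
finger_force: 30.0
```

Call:
step_arm --commands '[[[0, 0, 1, 0, 0, 0, 18], [0, 0, 1, 0, 0, 0, 18], [0, 0, 0, 0, 0, 0, 18]]]'

```text
time: 39.17
tool_pos: [0.4482, 0.2923, 0.2211]
ee_rot: [-3.141, 0.0, 1.757]
wrist_force: [0.0, -0.3, -1.0]
width: 0.022
finger_force: 30.0
```

Call:
step_arm --commands '[[[0, 0, 1.5, 0, 0, 0, 18], [0, 0, 1, 0, 0, 0, 18], [0, 0, 0, 0, 0, 0, 18]]]'

```text
time: 39.55
tool_pos: [0.4482, 0.2923, 0.2185]
ee_rot: [-3.141, 0.0, 1.757]
wrist_force: [-0.1, -0.5, -0.0]
width: 0.0226
finger_force: 30.0
```

Call:
step_arm --commands '[[[0, 0, 1.5, 0, 0, 0, 18], [0, 0, 1, 0, 0, 0, 18], [0, 0, 0, 0, 0, 0, 18]]]'

```text
time: 39.92
tool_pos: [0.4482, 0.2924, 0.2164]
ee_rot: [3.141, -0.0, 1.757]
wrist_force: [-0.7, 0.1, 1.3]
width: 0.0225
finger_force: 30.0
```

Call:
step_arm --commands '[[[0, 0, 0, 0, 0, 0, 38], [0, 0, 0, 0, 0, 0, 38], [0, 0, 0, 0, 0, 0, 38], [0, 0, -6, 0, 0, 0, 38], [0, 0, -20, 0, 0, 0, 38], [0, 0, -30, 0, 0, 0, 38], [0, 0, -30, 0, 0, 0, 38], [0, 0, -30, 0, 0, 0, 38], [0, 0, -13, 0, 0, 0, 38]]]'

```text
time: 41.05
tool_pos: [0.4485, 0.2925, 0.3478]
ee_rot: [3.138, -0.001, 1.757]
wrist_force: [0.1, 0.4, -0.1]
width: 0.0378
finger_force: 0.0
```

Call:
step_arm --commands '[[[-20, -15, 0, 0, 0, 0, 60], [-40, -25, 0, 0, 0, 0, 60], [-50, -25, 0, 0, 0, 0, 60], [-55, -20, 0, 0, 0, 0, 60], [-55, -13, 0, 0, 0, 0, 60], [-55, 0, 0, 0, 0, 0, 60], [-55, 0, 0, 0, 0, 0, 60], [-55, 0, 0, 0, 0, 0, 60], [-55, 0, 0, 0, 0, 0, 60], [-55, 0, 0, 0, 0, 0, 60], [-45, 0, 0, 0, 0, 0, 60], [-20, 0, 0, 0, 0, 0, 60], [-5, 0, 0, 0, 0, 0, 60], [0, 0, 5, 0, 0, 0.16, 60], [0, 0, 10, 0, 0, 0.16, 60], [0, 0, 10, 0, 0, 0.16, 60], [0, 0, 10, 0, 0, 0.16, 60], [0, 0, 5, 0, 0, 0.163, 60], [0, 0, 0, 0, 0, 0, 60], [0, 0, 0, 0, 0, 0, 60]]]'

```text
time: 43.55
tool_pos: [0.4566, -0.2801, 0.3056]
ee_rot: [3.141, -0.0, 0.957]
wrist_force: [0.4, -1.1, 0.5]
width: 0.0602
finger_force: 0.0
```

```bash
python3 - <<'E'
from h import *
goto(.4562,-.2813,.232,RY+np.pi/2)
S=eyes.snapshot("side");T=eyes.snapshot("top")
s=robot.get_obs();tip=s["tool_pos"]-[0,0,.199];x,y=proj(S,tip).astype(int)
a=cv2.resize(S["color"][y-30:y+60,x-35:x+35,::-1],None,fx=5,fy=5,interpolation=cv2.INTER_CUBIC)
b=cv2.resize(T["color"][175:265,108:198,::-1],None,fx=5,fy=5,interpolation=cv2.INTER_CUBIC)
cv2.imwrite("pics/c7.png",np.hstack([a,b]))
E
```

```text
local mm now [-1.1  0.4 73.6] after turn [-1.1  0.4 73.6] wz 0.0035
```

View pics/c7.png

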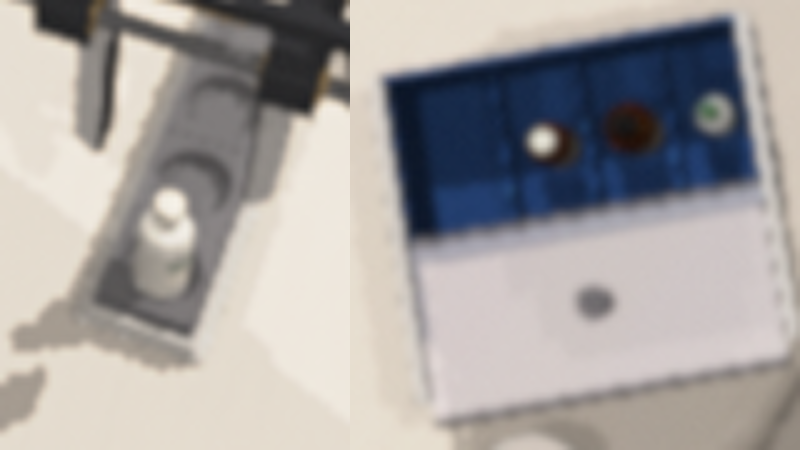

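The mid bottle now stands at (550,143) in its place, and white remains in the last well, with the fingers aligned. I'll pick it.

Call:
step_arm --commands '[[[-1, 0.5, 11, 0, 0, 0, 60], [0, 0, 20, 0, 0, 0, 60], [0, 0, 20, 0, 0, 0, 60], [0, 0, 15, 0, 0, 0, 60], [0, 0, 8, 0, 0, 0, 60], [0, 0, 0, 0, 0, 0, 60], [0, 0, 0, 0, 0, 0, 18], [0, 0, 0, 0, 0, 0, 18], [0, 0, 0, 0, 0, 0, 18], [0, 0, 0, 0, 0, 0, 18], [0, 0, 0, 0, 0, 0, 18]]]'

```text
time: 45.02
tool_pos: [0.4563, -0.2822, 0.2314]
ee_rot: [3.141, -0.0, 0.954]
wrist_force: [-0.5, -0.3, 1.6]
width: 0.0232
finger_force: 30.0
```

Call:
step_arm --commands '[[[0, 0, -4, 0, 0, 0, 18], [0, 0, -12, 0, 0, 0, 18], [0, 0, -20, 0, 0, 0, 18], [0, 0, -20, 0, 0, 0, 18], [0, 0, -20, 0, 0, 0, 18], [0, 0, -20, 0, 0, -0.1, 18], [0, 0, -12, 0, 0, -0.16, 18], [0, 0, -6, 0, 0, -0.16, 18], [0, 0, 0, 0, 0, -0.16, 18], [0, 0, 0, 0, 0, -0.143, 18], [0, 0, 0, 0, 0, -0.08, 18], [0, 0, 0, 0, 0, 0, 18]]]'

```text
time: 46.52
tool_pos: [0.4563, -0.2821, 0.3459]
ee_rot: [3.141, 0.001, 1.756]
wrist_force: [0.1, -0.6, -0.5]
width: 0.0234
finger_force: 30.0
```

```bash
python3 - <<'E'
from h import *
goto(*case(.003,.069),.22,CY+np.pi/2)
E
```

```text
local mm now [612.2  98.1 125.9] after turn [612.1  98.8 125.9] wz -0.0011
```

Call:
step_arm --commands '[[[10, 0, 0, 0, 0, 0, 18], [20, 0, 0, 0, 0, 0, 18], [30, 0, 0, 0, 0, 0, 18], [40, 0, 0, 0, 0, 0, 18], [40, 0, 0, 0, 0, 0, 18], [40, 0, 0, 0, 0, 0, 18], [40, 0, 0, 0, 0, 0, 18], [40, 0, 0, 0, 0, 0, 18], [40, 0, 0, 0, 0, 0, 18], [40, 0, 0, 0, 0, 0, 18], [40, 8, 0, 0, 0, 0, 18], [40, 14, 0, 0, 0, 0, 18], [40, 18, 0, 0, 0, 0, 18], [40, 18, 0, 0, 0, 0, 18], [40, 16, 0, 0, 0, 0, 18], [35, 12, 0, 0, 0, 0, 18], [22, 8, 0, 0, 0, 0, 18], [11, 4.5, 0, 0, 0, 0, 18], [4, 0, 0, 0, 0, 0, 18], [0, 0, 0, 0, 0, 0, 18]]]'

```text
time: 49.02
tool_pos: [0.4395, 0.3372, 0.3453]
ee_rot: [-3.141, 0.0, 1.757]
wrist_force: [-0.0, -0.4, -0.3]
width: 0.0237
finger_force: 30.0
```

```bash
python3 - <<'E'
from h import *
goto(*case(.003,.069),.2185,CY+np.pi/2)
E
```

```text
local mm now [  0.4   0.7 126.8] after turn [  0.4   0.7 126.8] wz -0.0004
```

Call:
step_arm --commands '[[[0, 0.5, 12, 0, 0, 0, 18], [0, 0, 24, 0, 0, 0, 18], [0, 0, 26, 0, 0, 0, 18], [0, 0, 26, 0, 0, 0, 18], [0, 0, 16, 0, 0, 0, 18], [0, 0, 11, 0, 0, 0, 18], [0, 0, 6, 0, 0, 0, 18], [0, 0, 4, 0, 0, 0, 18], [0, 0, 1, 0, 0, 0, 18], [0, 0, 0, 0, 0, 0, 18]]]'

```text
time: 50.28
tool_pos: [0.4405, 0.3377, 0.2197]
ee_rot: [3.141, -0.0, 1.757]
wrist_force: [0.1, -0.3, 0.3]
width: 0.0233
finger_force: 30.0
```

Call:
step_arm --commands '[[[0, 0, 1, 0, 0, 0, 18], [0, 0, 1, 0, 0, 0, 18], [0, 0, 0, 0, 0, 0, 18]]]'

```text
time: 50.65
tool_pos: [0.4404, 0.3377, 0.2175]
ee_rot: [3.141, -0.0, 1.757]
wrist_force: [0.5, -1.0, -0.0]
width: 0.0232
finger_force: 30.0
```

Call:
step_arm --commands '[[[0, 0, 0.7, 0, 0, 0, 18], [0, 0, 0, 0, 0, 0, 18], [0, 0, 0, 0, 0, 0, 38], [0, 0, 0, 0, 0, 0, 38], [0, 0, 0, 0, 0, 0, 38], [0, 0, -6, 0, 0, 0, 38], [0, 0, -20, 0, 0, 0, 38], [0, 0, -30, 0, 0, 0, 38], [0, 0, -30, 0, 0, 0, 38], [0, 0, -14, 0, 0, 0, 38], [-20, -27, 0, 0, 0, 0, 48], [-25, -33, 0, 0, 0, 0, 48], [-18, -25, 0, 0, 0, 0, 48], [-6, -8.5, 0, 0, 0, 0, 48], [0, 0, 0, 0, 0, 0, 48], [0, 0, 0, 0, 0, 0, 48]]]'

```text
time: 52.65
tool_pos: [0.3619, 0.253, 0.3166]
ee_rot: [3.141, -0.0, 1.757]
wrist_force: [0.2, 0.7, 0.7]
width: 0.0479
finger_force: 0.0
```

```bash
python3 - <<'E'
from h import *
goto(.3614,.2523,.2742,CY+np.pi/2)
T=eyes.snapshot("top");S=eyes.snapshot("side")
a=cv2.resize(S["color"][100:190,180:260,::-1],None,fx=5,fy=5,interpolation=cv2.INTER_CUBIC)
b=cv2.resize(T["color"][175:265,118:198,::-1],None,fx=5,fy=5,interpolation=cv2.INTER_CUBIC)
cv2.imwrite("pics/c8.png",np.hstack([a,b]))
E
```

```text
local mm now [-0.6 -0.6 42.4] after turn [-0.6 -0.6 42.4] wz -0.0
```

View pics/c8.png

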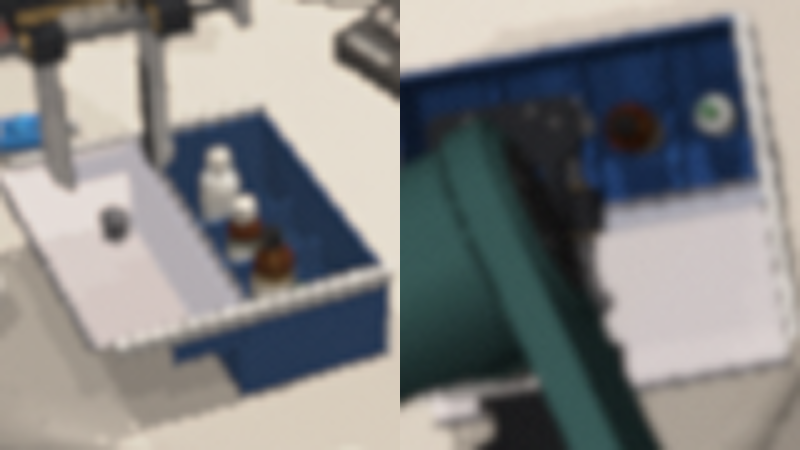

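All four stand upright: white, mid and wide at side crop (218,185), (243,230) and (272,265), short at (712,113) in the top crop. I'll grip the knob and shut the cover.

Call:
step_arm --commands '[[[-0.5, -0.5, 10, 0, 0, 0, 48], [0, 0, 16, 0, 0, 0, 48], [0, 0, 11, 0, 0, 0, 48], [0, 0, 5, 0, 0, 0, 48], [0, 0, 0, 0, 0, 0, 8], [0, 0, 0, 0, 0, 0, 8], [0, 0, 0, 0, 0, 0, 8], [0, 0, 0, 0, 0, 0, 8], [0, 0, 0, 0, 0, 0, 8]]]'

```text
time: 53.88
tool_pos: [0.3619, 0.2521, 0.2752]
ee_rot: [3.137, -0.001, 1.756]
wrist_force: [5.7, 0.9, -2.4]
width: 0.0167
finger_force: 30.0
```

Call:
step_arm --commands '[[[0, 3, 0, 0, 0, 0, 8], [0, 8, 0, 0, 0, 0, 8], [0, 12, 0, 0, 0, 0, 8], [0, 12, 0, 0, 0, 0, 8], [0, 12, 0, 0, 0, 0, 8], [0, 12, 0, 0, 0, 0, 8], [0, 12, 0, 0, 0, 0, 8], [0, 9, 0, 0, 0, 0, 8], [0, 5, 0, 0, 0, 0, 8], [0, 2.5, 0, 0, 0, 0, 8], [0, 1, 0, 0, 0, 0, 8], [0, 0, 0, 0, 0, 0, 8], [0, 0, 0, 0, 0, 0, 8]]]'

```text
time: 55.5
tool_pos: [0.4486, 0.269, 0.2751]
ee_rot: [3.139, -0.002, 1.757]
wrist_force: [-0.1, 4.9, 4.1]
width: 0.0167
finger_force: 30.0
```

Call:
step_arm --commands '[[[0, 1, 0, 0, 0, 0, 8], [0, 1, 0, 0, 0, 0, 8], [0, 1, 0, 0, 0, 0, 8], [0, 0.5, 0, 0, 0, 0, 8], [0, 0, 0, 0, 0, 0, 8], [0, 0, 0, 0, 0, 0, 8]]]'

```text
time: 56.25
tool_pos: [0.4512, 0.2695, 0.2751]
ee_rot: [3.141, -0.002, 1.757]
wrist_force: [-1.4, 4.1, 6.2]
width: 0.0168
finger_force: 30.0
```

Call:
step_arm --commands '[[[0, 1, 0, 0, 0, 0, 8], [0, 1, 0, 0, 0, 0, 8], [0, 0, 0, 0, 0, 0, 8], [0, 0, 0, 0, 0, 0, 8]]]'

```text
time: 56.75
tool_pos: [0.4521, 0.2697, 0.275]
ee_rot: [-3.137, -0.002, 1.757]
wrist_force: [-7.0, 2.9, 9.8]
width: 0.0167
finger_force: 30.0
```

Stop reached: it stalled with about 7 N on the wrist. Release, retreat and check.

Call:
step_arm --commands '[[[0, -1, 0, 0, 0, 0, 8], [0, 0, 0, 0, 0, 0, 45], [0, 0, 0, 0, 0, 0, 45], [0, 0, 0, 0, 0, 0, 45], [0, 0, -8, 0, 0, 0, 45], [0, 0, -20, 0, 0, 0, 45], [0, 0, -30, 0, 0, 0, 45], [0, 0, -30, 0, 0, 0, 45], [0, -30, -20, 0, 0, 0, 45], [-20, -40, 0, 0, 0, 0, 45], [-40, -40, 0, 0, 0, 0, 45], [-50, -10, 0, 0, 0, 0, 45], [-50, 0, 0, 0, 0, 0, 45], [-50, 0, 0, 0, 0, 0, 45], [-50, 0, 0, 0, 0, 0, 45], [-30, 0, 0, 0, 0, 0, 45], [0, 0, 0, 0, 0, 0, 45], [0, 0, 0, 0, 0, 0, 45]]]'

```text
time: 59.0
tool_pos: [0.3878, -0.0376, 0.3827]
ee_rot: [3.141, -0.001, 1.757]
wrist_force: [0.8, 0.1, 0.1]
width: 0.0448
finger_force: 0.0
```

```bash
python3 - <<'E'
from h import *
T=eyes.snapshot("top");S=eyes.snapshot("side")
a=cv2.resize(S["color"][100:190,180:260,::-1],None,fx=5,fy=5,interpolation=cv2.INTER_CUBIC)
b=cv2.resize(T["color"][175:265,118:198,::-1],None,fx=5,fy=5,interpolation=cv2.INTER_CUBIC)
cv2.imwrite("pics/c9.png",np.hstack([a,b]))
E
```

```text
(no output)
```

View pics/c9.png

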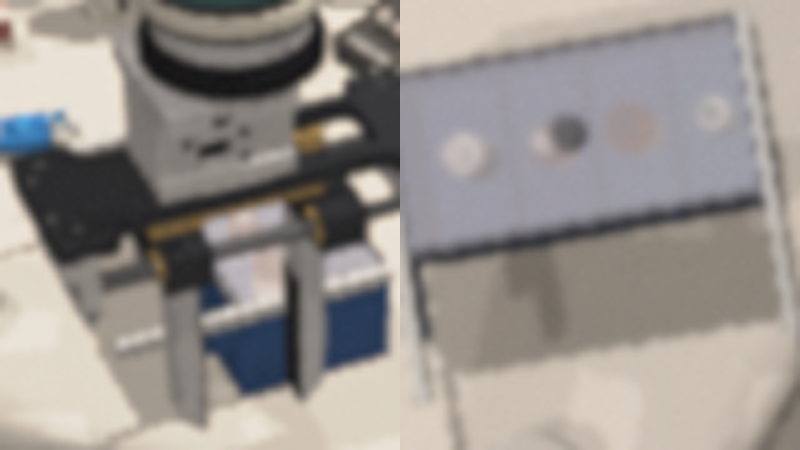

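The top crop shows the cover flush with the far wall and the knob at (568,133). Under it the four bottles stand upright: white (467,155), mid (550,140), wide (633,130), short (712,113).

```bash
python3 -c "
from h import *
print(robot.close_job())"
```

```text
the job is handed in; nothing more can be done
None
```

All four bottles stand upright in the case in reverse order, the cover is shut, and I handed the job in at about 59 s; no verdict came back.

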